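Seat a slotted coupling hub on the indexing fixture and clamp it

ROBOT

A 6-joint arm with a two-finger parallel gripper is mounted at the origin on a cart in front of the work surface, level with it; the furniture and walls round the work are solid. World frame = base frame: x ahead of the robot, y to its left, z up, the work surface at z = 0. Lengths are in mm, angles in rad, forces in N, time in s.
With the tool pointing down it reaches from about 350 to 775 mm from the base axis. Payload 7.3 kg.
Tool frame: the origin (TCP) lies at the very end of the fingers, on their centre line; the grasp point (between the pads) lies 19 mm behind it; z points along the fingers, y is the line along which they close (so a half turn about z gives the same grasp; the last joint's range is limited). The gripper opens to 92 mm and grips with 3 to 60 N. Pads are 19 mm wide; open, the fingers measure 130 mm over their backs; the gripper's body (75 mm by 190 mm) begins 47 mm behind the grasp point.
Start: joints at [1, 0.342, 1.524, -0, 1.275, -0.146], TCP at [216.363, 478.367, 191.741] pointing down, gripper open.
Joint ranges: [-2.53, 2.53], [-0.77, 2.02], [0.04, 2.7], [-1, 4.14], [0.28, 2.66], [-3.11, 3.11]. Speed limits (rad/s): [2.57, 2.57, 3.14, 3.14, 3.14, 3.14].

INTERFACE

Orientations are given as [roll, pitch, yaw] about the fixed x, y, z axes, in that order (R = Rz(yaw) Ry(pitch) Rx(roll)).
In Python, from plant import get_obs, vision, workorder gives the robot as it stands.
- The arm moves only by the shell command python3 -m pendant 'ROWS' [OPENING]. ROWS is a JSON object of lists of equal length, an entry for each row: "dp": the shift along the tool's x, y, z in m, a list of three; "rotation": the turn, a rotation vector about the tool's x, y, z in rad, a list of three. A call has 1 to 8 rows; each row is the pose to reach, as a shift and turn from the pose commanded when the call began, along the tool's axes at that moment; what a row does not reach only later rows make up. A row lasts 1/8 s, in which the tool goes at most 62.5 mm and 10.7 degrees, less where a joint would pass 70% of its speed; a pose out of reach is approached as far as the arm can. A call with a gripper value outside its range is refused whole. OPENING is the finger opening in m, from 0 to 0.0918, set as the call begins (- or left out, the last holds). The fingers move at their own pace and stop on an object; the grip force is fixed at half the most. Time passes only in rows, so rows that repeat a pose let the fingers close. It gives the time, the measured TCP pose, the force, the opening and the grip force at its end, in the units of the state.
- get_obs(): the state, without advancing time (a new reading comes with each control period).
- vision.capture(name): name is "scene" or "top" or "wrist"; returns a dict with "pixels" (420x560x3 uint8, red, green, blue), "vfov" (degrees; the focal length in pixels is half the picture's height over the tangent of half this angle, whatever the lens; pixels are square), "cx", "cy" (the principal point, pixels), "pose" (4x4, takes a point from camera to world coordinates); the wrist camera has in their place "T_tool_cam" (4x4, takes a point from camera to tool coordinates, whose origin is the TCP and whose axes are the flange's). Camera axes: x right, y up, looking along -z (the intrinsics and any distortion apply to the point x, -y, -z); pixel columns grow to the right and rows downward; lengths in mm; the calibration is good to about 2 mm. A picture is of the moment at which its call begins: read the wrist's pose just before it. There is no depth.
- workorder.close_job(): hands the job in; it is judged then, once.
The state is a dict: "time": time; "joint_positions": joint angles; "dq": joint speeds; "tau": joint torques, N m; "tool_pos": TCP position; "tcp_rot": TCP orientation; "contact_force": force on the tool from outside, world axes, zero at the start; "moment": the same for the moment, N m; "grip_width": finger opening in mm; "finger_force": force on a finger pad.
Only numpy, scipy, OpenCV 4.12 (cv2) and the standard library are available. Lean on these libraries where they do the work, as an engineer would, in place of code of your own. Each camera call takes 0.05 s, during which the arm holds its last target. There are 200 camera calls.

TASK

Load the slotted coupling hub into the indexing fixture: set it over the pilot of the turning nose, turn it under light pressure until its slots drop over the drive dogs, and make sure by feel that it sits fully down on the face of the nose, never forcing it. Only then swing the hinged clamp arm all the way down over it and leave the hub clamped.

Things in the scene. Friction and masses are not known exactly. Their poses are not given: they have to be found in the camera images.
- hub: Coupling hub, bare steel, about 0.3 kg, standing on its flange, 46 mm high: flange 64 mm across, 16 mm thick; boss 36 mm across above it; bore 23 mm right through. Under the flange four radial slots, 9 mm wide, 8 mm deep, along its own +x, +y, -x and -y, open to the bore and rim. Origin: centre of the underside, z up. The other hub (wide thin flange 92 mm across, stub nose) is not wanted.
- hub_top (a point): Centre of the top of the hub's boss, 46 mm above its underside. Grasp across the boss, from 16 to 46 mm above the underside, fingertips above the flange.
- fixture: Indexing fixture, bolted down: grey base 110 x 180 x 14 mm, a round pedestal carrying a turning nose and, on its -y side, two posts with the clamp hinge. Origin: on the bench, under the nose's axis; z up; +y points from the hinge to where the clamp's grip lies when closed. It carries nose and clamp. Contact force between hub and fixture must stay under 60 N.
- seat (a point): Centre of the nose's upper face, 40 mm above the bench: the hub's origin comes here when fully down (boss top 86 mm above the bench). Axes as the fixture's. The face plate is 67 mm across and turns stiffly about the vertical (drag 0.25 N m, more than light rubbing; once engaged it turns with the hub). It stands at any angle, which is not reported.
- pilot_top (a point): Top centre of the pilot in the middle of the nose: 21 mm across, 20 mm high, its top 7 mm tapered to 11 mm. On either side of it a drive dog, in one line, from pilot to rim, 7 mm wide, 6 mm high, top edges slightly bevelled. A hub whose slots miss them rides 6 mm proud; with slots over the dogs (each 90 degrees of turn fits) it drops flat on the face. Axes do not show the dogs' angle.
- clamp (a joint): Clamp arm angle, rad: 0 = closed, level over the hub, at its stop; grows as it lifts; starts at about 2 (standing, leaning away from the hub), at most 2.3. Stiff hinge (0.45 N m), stays where left; about 4 N at the grip moves it. A sprung foot under the arm meets a fully seated hub's top at 0.06 rad and presses it with 5 N at 0; the last bit takes up to 6 N at the grip.
- clamp_hinge (a point): Point on the clamp's hinge axis in the middle of the arm, 95 mm above the bench, 85 mm from the nose's axis. Axes as the fixture's; the hinge axis is along x. The arm is a steel bar 24 mm wide.
- clamp_grip (a point): Centre of the clamp's grip: a black cylinder across the arm's end, 23 mm thick, 32 mm long along the hinge axis, with flat ends; 155 mm along the arm from the hinge axis and 12 mm above that line (closed: 107 mm above the bench). Axes turn with the arm: y along the arm from hinge to grip, x along the hinge axis. It can be pinched across its flat ends throughout the swing.
There are look-alikes about, which are no part of the job. What is shaped like the hub but green or yellow is not meant.

How it is judged:
By the outcome, as a careful person would: the job done as asked, in the order asked, and still so for the second after the job is handed in, with the robot touching nothing.
It also fails if it takes over 72 s, if anything falls off the work surface, if the arm or the gripper's body presses on something with over 40 N, if the wrist force passes 120 N, or if a joint passes its speed limit or range.

## Working session

There is one attempt and no reset: what is moved stays moved. The work goes in short steps, Python scripts to look and compute and a shell command to move; the robot and the scene stay as the last step left them, time stands still between calls to the robot, and variables do not carry over. Pictures are saved under pics/ and viewed, at most 10 in all, crops included, and the job is handed in when it is done.

```bash
mkdir -p pics; ls; cat > h.py <<'E'
import numpy as np, cv2
from plant import get_obs, vision, workorder
E
python3 - <<'E'
from h import *
o=get_obs();print({k:np.round(v,3).tolist() for k,v in o.items()})
for n in("scene","top"):
    c=vision.capture(n);cv2.imwrite(f"pics/{n}0.png",c["pixels"][:,:,::-1]);print(n,{k:np.round(v,3).tolist() if not isinstance(v,str) else v for k,v in c.items() if k!="pixels"})
    np.save(f"{n}0.npy",c,allow_pickle=True)
E
```

```text
pics
{'time': 0.0, 'joint_positions': [1.0, 0.343, 1.525, 0.0, 1.275, -0.146], 'dq': [0.001, 0.001, 0.001, -0.0, -0.002, 0.0], 'tau': [-0.0, -43.122, -24.422, 0.072, 0.056, -0.0], 'tool_pos': [216.086, 477.966, 191.044], 'tcp_rot': [-3.14, -0.0, 2.717], 'contact_force': [0.463, 0.786, -0.084], 'moment': [0.009, 0.033, 0.015], 'finger_force': 0.0, 'grip_width': 91.781}
scene {'vfov': 46.239, 'cx': 274.868, 'cy': 212.259, 'pose': [[0.887, 0.316, -0.335, 154.451], [-0.461, 0.604, -0.65, -648.183], [-0.004, 0.732, 0.682, 830.698], [0.0, 0.0, 0.0, 1.0]]}
top {'vfov': 57.498, 'cx': 276.567, 'cy': 209.696, 'pose': [[0.018, 0.995, -0.103, 415.53], [-1.0, 0.018, 0.004, 57.928], [0.006, 0.103, 0.995, 926.833], [0.0, 0.0, 0.0, 1.0]]}
```

View pics/scene0.png

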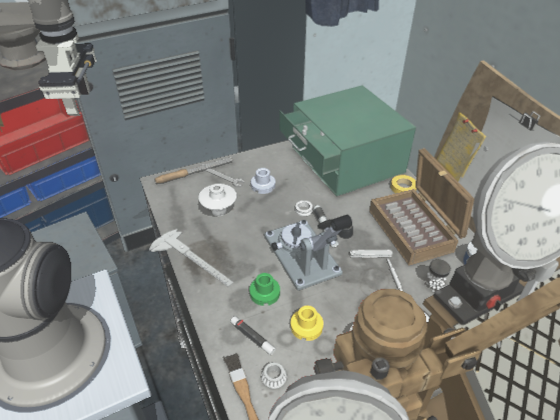

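View pics/top0.png

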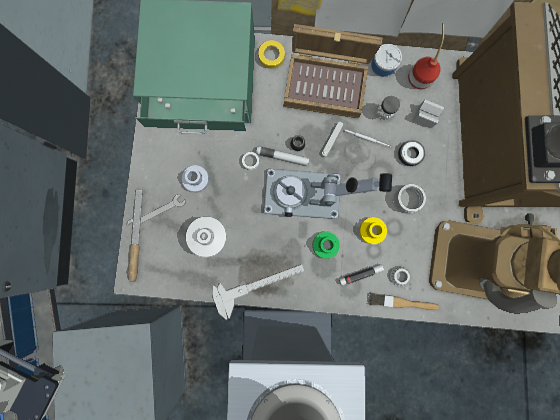

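The top view shows the candidates: a bare-steel hub at (194,178), which is (263,181) in the scene view, a wide thin-flanged hub at (205,236), a green one at (326,244) and a yellow one at (373,231). The steel one at (194,178) fits because it has a narrow flange and a tall boss. The fixture nose is at (291,191) and the clamp grip at (386,182).

```bash
cat >> h.py <<'E'
def pose(c,Twt=None):
    return np.array(c["pose"]) if "pose" in c else Twt@np.array(c["T_tool_cam"])
def ray(c,uv,P=None):
    P=pose(c) if P is None else P
    f=210/np.tan(np.radians(c["vfov"])/2)
    d=P[:3,:3]@np.array([(uv[0]-c["cx"])/f,-(uv[1]-c["cy"])/f,-1]);return P[:3,3],d/np.linalg.norm(d)
def plane(c,uv,z,P=None):
    o,d=ray(c,uv,P);return o+d*(z-o[2])/d[2]
def tri(rs):
    A=sum(np.eye(3)-np.outer(d,d) for o,d in rs);b=sum((np.eye(3)-np.outer(d,d))@o for o,d in rs)
    p=np.linalg.solve(A,b);return p,[np.linalg.norm(np.cross(p-o,d)) for o,d in rs]
def proj(c,p,P=None):
    P=pose(c) if P is None else P
    f=210/np.tan(np.radians(c["vfov"])/2);q=P[:3,:3].T@(np.asarray(p)-P[:3,3]);return np.array([c["cx"]+f*q[0]/-q[2],c["cy"]-f*q[1]/-q[2]])
from scipy.spatial.transform import Rotation as Ro
def Twt(o):
    T=np.eye(4);T[:3,:3]=Ro.from_euler("xyz",o["tcp_rot"]).as_matrix();T[:3,3]=o["tool_pos"];return T
def load(n): return np.load(f"{n}.npy",allow_pickle=True).item()
def snap(n,k):
    o=get_obs();c=vision.capture(n);c["T"]=Twt(o);cv2.imwrite(f"pics/{k}.png",c["pixels"][:,:,::-1]);np.save(f"{k}.npy",c,allow_pickle=True);return c
E
python3 - <<'E'
from h import *
s,t=load("scene0"),load("top0")
def cr(c,x,y,w,h,W,H): return cv2.resize(c["pixels"][y:y+h,x:x+w,::-1],(W,H),interpolation=cv2.INTER_CUBIC)
a=np.hstack([cr(t,164,150,60,60,300,300),cr(s,230,150,70,60,350,300)])
b=np.hstack([cr(t,250,150,160,75,640,300)]);b=cv2.resize(b,(650,300))
cv2.imwrite("pics/crop1.png",np.vstack([a,b]))
for n,ut,us in(("hubtop",(194,177),(263,174)),("hubflange?",(194,179),(263,184)),("grip",(386,182),(341,225)),("pilot",(290,191),(294,231))):
    print(n,*[np.round(v,1) for v in tri([ray(t,ut),ray(s,us)])])
E
```

```text
hubtop [581.8 249.3  39.7] [1. 1.]
hubflange? [584.7 257.8  -1.1] [1.3 1.3]
grip [ 544.  -148.8  219.5] [0.6 0.6]
pilot [549.8  24.4  47.5] [0.8 0.8]
```

View pics/crop1.png

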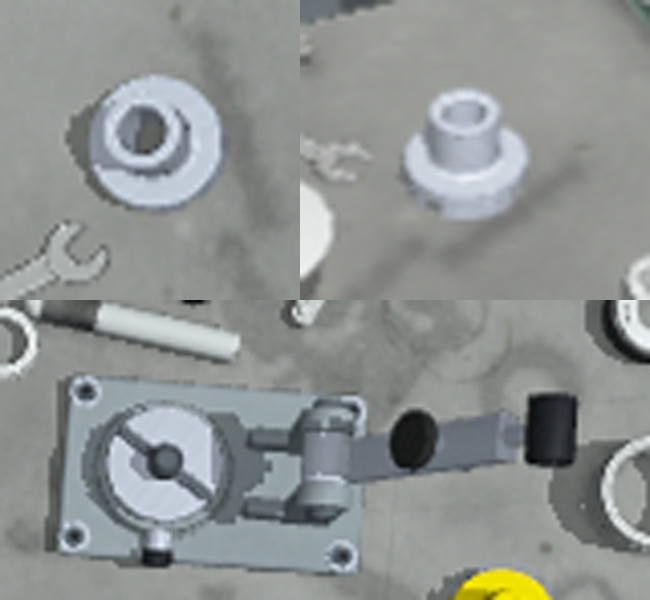

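The crop confirms it: bare steel, narrow flange, tall boss with a bore, and slots at the rim. The dog line on the nose is visible at about (120,435) to (205,490) in the crop.

```bash
python3 - <<'E'
from h import *
s,t=load("scene0"),load("top0")
c=snap("wrist","w0");print(np.round(c["T_tool_cam"],3).tolist(),c["vfov"],c["cx"],c["cy"],c.keys())
print("hubtop",*[np.round(v,1) for v in tri([ray(t,(192.6,177.6)),ray(s,(263,172.4))])])
# fixture base corner holes (top crop) on z=14
k=lambda x,y:(250+x*160/650,150+(y-300)/4)
for q in((87,390),(75,537),(340,556)):print(np.round(plane(t,k(*q),14),1))
print("dogs",[np.round(plane(t,k(*q),46),1) for q in((120,435),(205,490))], "pilot", np.round(plane(t,k(163,461),60),1))
print("grip",*[np.round(v,1) for v in tri([ray(t,k(551,431)),ray(s,(341,225))])])
# cabinet: drawer front/top corners scene/top
for n,a,b in(("cabinet near right top",(253,2),(413,128)),("drawer near right",(245,120),(333,150)),("drawer near left",(138,122),(281,112))):print(n,*[np.round(v,1) for v in tri([ray(t,a),ray(s,b)])])
print([np.round(plane(t,(x,130),80),0) for x in(140,195,245)])
o=get_obs();R=Twt(o)[:3,:3];print(np.round(R,3).tolist())
E
```

```text
[[0.001, 0.953, 0.304, 83.541], [1.0, -0.001, -0.001, -0.213], [-0.001, 0.304, -0.953, -192.879], [0.0, 0.0, 0.0, 1.0]] 66.57786600397858 277.3132294344511 206.83299744295655 dict_keys(['pixels', 'vfov', 'cx', 'cy', 'T_tool_cam', 'T'])
hubtop [581.  251.1  43.7] [2.5 2.5]
[600.2  68.4  14. ]
[510.6  73.8  14. ]
[502.  -82.7  14. ]
dogs [array([567.5,  48.6,  46. ]), array([ 5.361e+02, -5.000e-01,  4.600e+01])] pilot [550.5  24.3  60. ]
grip [ 543.4 -148.5  219.3] [0.2 0.2]
cabinet near right top [940.3 115.2 150.4] [4.7 4.7]
drawer near right [690.3 119.6 158.5] [10.5 10.5]
drawer near left [682.7 349.6 139.1] [4.8 4.8]
[array([679., 368.,  80.]), array([682., 243.,  80.]), array([684., 130.,  80.])]
[[-0.911, 0.412, -0.001], [0.412, 0.911, -0.001], [0.0, -0.001, -1.0]]
```

```bash
python3 -m pendant '{"dp":[[-0.05,-0.01,0],[-0.1,-0.02,0],[-0.15,-0.03,0.02],[-0.2,-0.04,0.05],[-0.25,-0.05,0.08],[-0.3,-0.057,0.1],[-0.316,-0.057,0.11],[-0.316,-0.057,0.11]],"rotation":[[0,0,0],[0,0,0],[0,0,0],[0,0,0],[0,0,0],[0,0,0],[0,0,0],[0,0,0]]}'
python3 - <<'E'
from h import *
c=snap("wrist","w1");print(np.round(c["T"],3).tolist());print(proj(c,[581,251,44],pose(c,c["T"])))
E
```

```text
time: 1.15
tool_pos: [480.6, 295.7, 80.8]
tcp_rot: [-3.14, -0.002, 2.715]
contact_force: [-0.4, 0.5, 0.2]
grip_width: 91.7
finger_force: 0.0
[[-0.91, 0.414, -0.002, 480.634], [0.414, 0.91, -0.0, 295.738], [0.002, -0.001, -1.0, 80.823], [0.0, 0.0, 0.0, 1.0]]
[278.1292399  338.95071762]
```

View pics/w1.png

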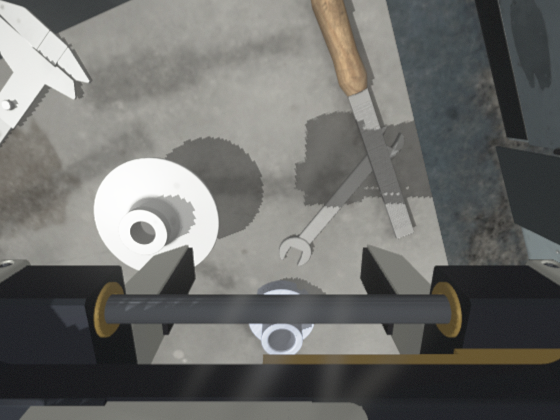

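The view shows the fingers and motor bar at the bottom, the wide hub at (142,230), and the wanted hub at (282,338), which is partly hidden. Things on the tool's +x side are the ones seen clearly, so I move past the hub.

```bash
python3 -m pendant '{"dp":[[-0.05,0,-0.025],[-0.1,0,-0.05],[-0.15,0,-0.05],[-0.17,0.03,-0.05],[-0.17,0.03,-0.05]],"rotation":[[0,0,0],[0,0,0],[0,0,0],[0,0,0],[0,0,0]]}'
python3 -c "from h import *;c=snap('wrist','w2')"
python3 -m pendant '{"dp":[[0,-0.03,0],[0,-0.06,0],[0,-0.06,0]],"rotation":[[0,0,0],[0,0,0],[0,0,0]]}'
python3 - <<'E'
from h import *
c=snap("wrist","w3");s=load("scene0")
im=[]
for k in("w2","w3"):
    c=load(k);u=proj(c,[581,251,44],pose(c,c["T"]));print(k,np.round(c["T"][:3,3],1),u)
    x,y=[int(v)-50 for v in u];x=max(x,0);y=max(y,0);print("crop",x,y);im.append(cv2.resize(c["pixels"][y:y+100,x:x+100,::-1],(300,300),interpolation=cv2.INTER_CUBIC))
im2=cv2.resize(s["pixels"][163:198,243:283,::-1],(343,300),interpolation=cv2.INTER_CUBIC)
b=np.zeros((300,600,3),np.uint8);b[:,:343]=im2
cv2.imwrite("pics/crop2.png",np.vstack([np.hstack(im),b]))
E
```

```text
time: 1.82
tool_pos: [648.2, 255.7, 131.9]
tcp_rot: [3.141, 0.0, 2.719]
contact_force: [-1.0, 0.2, 0.5]
grip_width: 91.8
finger_force: 0.0
time: 2.25
tool_pos: [621.4, 198.2, 133.0]
tcp_rot: [-3.141, -0.0, 2.717]
contact_force: [-0.4, 0.6, -0.1]
grip_width: 91.6
finger_force: 0.0
w2 [648.2 255.7 131.9] [240.17504188 134.34577197]
crop 190 84
w3 [621.4 198.2 133. ] [313.75745314 135.31761434]
crop 263 85
```

View pics/crop2.png

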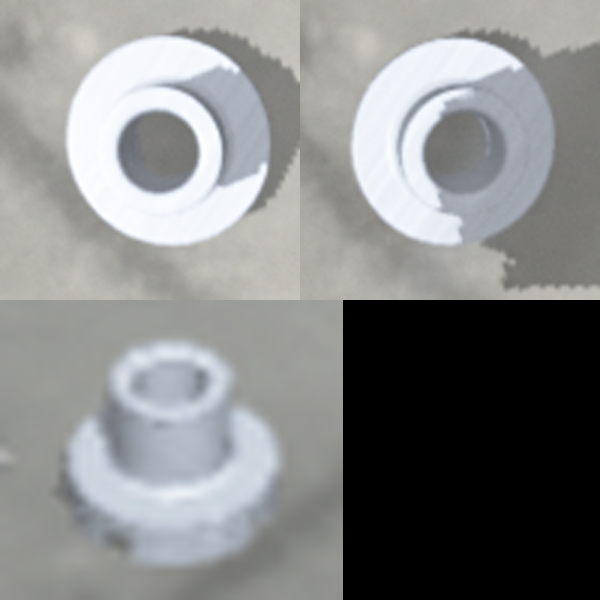

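The wrist crops show the hub's bore top at about (160,150) and (166,150), which is full-frame (243.3,134) and (318.3,135). The scene crop shows a dark slot mouth at (117,542), which is scene pixel (256.6,191.2).

```bash
python3 - <<'E'
from h import *
a,b,s,t=load("w2"),load("w3"),load("scene0"),load("top0")
r=[ray(a,(243.3,134),pose(a,a["T"])),ray(b,(318.3,135.2),pose(b,b["T"]))]
p,e=tri(r);print(np.round(p,1),np.round(e,1));
# boss outer/flange circle centres at known plane as check
print("z=46",np.round([plane(c,u,46,pose(c,c["T"])) for c,u in((a,(243.3,134)),(b,(318.3,135.2)))],1))
print("flange z=16",np.round([plane(c,u,16,pose(c,c["T"])) for c,u in((a,(190+168/3,84+140/3)),(b,(263+153/3,85+142/3)))],1))
h=p[:2]
q=plane(s,(256.6,191.2),4)[:2]-h;print("slot",np.round(q,1),np.hypot(*q),np.degrees(np.arctan2(q[1],q[0])))
# scene offset check : project hub flange points
for z,al in((4,None),):
  for al in range(0,360,15):
    print(al,np.round(proj(s,[h[0]+32*np.cos(np.radians(al)),h[1]+32*np.sin(np.radians(al)),4]),1),end=' ')
print(proj(s,[*h,46]))
# sample brightness along visible lower rim
g=cv2.cvtColor(s["pixels"],cv2.COLOR_RGB2GRAY).astype(np.float32)
off=np.array([263,172.4])-proj(s,[*h,46])
for al in range(150,345,5):
  v=[]
  for z in(3,5,12):
    u=proj(s,[h[0]+31.5*np.cos(np.radians(al)),h[1]+31.5*np.sin(np.radians(al)),z])+off
    v.append(int(cv2.getRectSubPix(g,(1,1),tuple(map(float,u)))[0,0]))
  print(al,v,end=' ')
E
```

```text
[581.7 254.2  49.4] [0.1 0.1]
z=46 [[581.8 253.8  46. ]
 [582.3 254.5  46. ]]
flange z=16 [[581.1 253.6  16. ]
 [582.1 254.1  16. ]]
slot [-26.  -20.7] 33.2242537828437 -141.42372507863226
0 [272.9 180.1] 15 [271.1 178.5] 30 [268.7 177.2] 45 [265.9 176.4] 60 [262.8 176. ] 75 [259.7 176.2] 90 [256.7 176.9] 105 [254.1 178. ] 120 [252.  179.6] 135 [250.6 181.4] 150 [249.9 183.4] 165 [250.1 185.4] 180 [251.1 187.3] 195 [252.8 189. ] 210 [255.2 190.4] 225 [258.1 191.2] 240 [261.3 191.6] 255 [264.5 191.4] 270 [267.5 190.7] 285 [270.2 189.5] 300 [272.3 187.9] 315 [273.6 186. ] 330 [274.2 184. ] 345 [273.9 182. ] [261.70021022 171.08506843]
150 [138, 150, 189] 155 [124, 132, 180] 160 [122, 123, 164] 165 [132, 124, 155] 170 [126, 133, 152] 175 [124, 125, 141] 180 [134, 128, 143] 185 [140, 137, 146] 190 [145, 143, 146] 195 [142, 142, 147] 200 [131, 129, 148] 205 [133, 121, 153] 210 [136, 123, 151] 215 [147, 140, 153] 220 [162, 163, 164] 225 [168, 174, 172] 230 [172, 177, 176] 235 [175, 181, 179] 240 [173, 180, 181] 245 [172, 178, 181] 250 [169, 176, 180] 255 [162, 174, 181] 260 [160, 176, 187] 265 [157, 175, 186] 270 [153, 167, 175] 275 [150, 165, 172] 280 [148, 160, 170] 285 [143, 152, 163] 290 [136, 144, 150] 295 [130, 136, 150] 300 [130, 136, 147] 305 [133, 140, 141] 310 [136, 138, 141] 315 [134, 135, 140] 320 [134, 135, 138] 325 [135, 136, 143] 330 [137, 138, 150] 335 [138, 138, 161] 340 [138, 142, 169]
```

The hub is at (582,254), height 49 against 46, with its slots at about 27° mod 90. Now two wrist views of the fixture.

```bash
python3 -m pendant '{"dp":[[-0.02,-0.05,-0.03],[-0.04,-0.1,-0.05],[-0.068,-0.15,-0.05],[-0.068,-0.155,-0.05],[-0.068,-0.155,-0.05]],"rotation":[[0,0,0],[0,0,0],[0,0,0],[0,0,0],[0,0,0]]}'
python3 -c "from h import *;c=snap('wrist','w4')"
python3 -m pendant '{"dp":[[0,-0.03,0],[0,-0.055,0],[0,-0.055,0]],"rotation":[[0,0,0],[0,0,0],[0,0,0]]}'
python3 - <<'E'
from h import *
snap("wrist","w5")
im=[]
for k in("w4","w5"):
    c=load(k);u=proj(c,[550,24,50],pose(c,c["T"]));print(k,np.round(c["T"][:3,3],1),u)
    x,y=[int(v)-60 for v in u];x=max(x,0);y=max(y,0);print("crop",x,y);im.append(cv2.resize(c["pixels"][y:y+150,x:x+100,::-1],(400,600),interpolation=cv2.INTER_CUBIC))
cv2.imwrite("pics/crop3.png",np.hstack(im))
E
```

```text
time: 2.92
tool_pos: [621.1, 30.7, 181.9]
tcp_rot: [3.141, -0.0, 2.717]
contact_force: [-0.3, 0.8, -0.1]
grip_width: 91.7
finger_force: 0.0
time: 3.35
tool_pos: [598.4, -19.7, 181.8]
tcp_rot: [3.141, -0.0, 2.717]
contact_force: [-0.1, -0.1, 0.8]
grip_width: 91.8
finger_force: 0.0
w4 [621.1  30.7 181.9] [241.42010311 127.70650541]
crop 181 67
w5 [598.4 -19.7 181.8] [297.43451429 127.70748876]
crop 237 67
```

View pics/crop3.png

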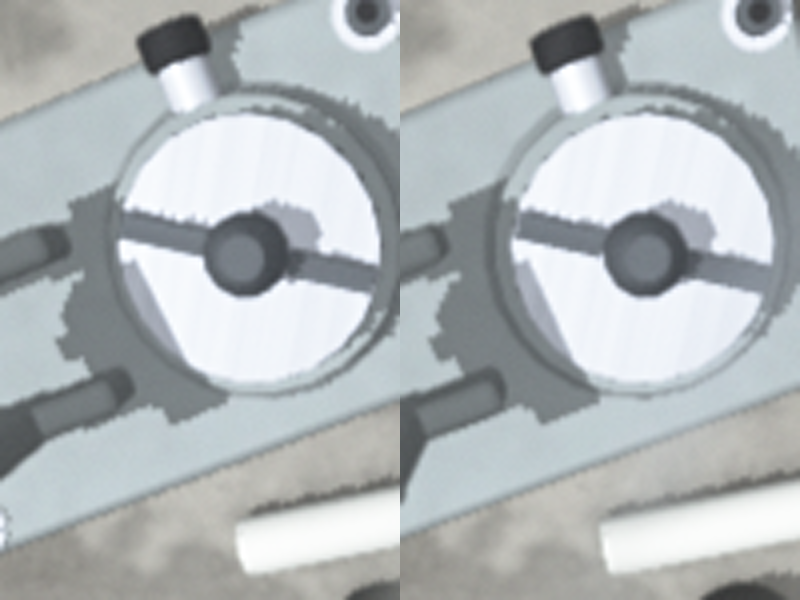

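The crops show the pilot top at (242,252) left and (254,252) right, the dogs running from (120,222) to (375,282), and the face centre at (250,248) and (244,245).

```bash
python3 - <<'E'
from h import *
a,b,s,t=load("w4"),load("w5"),load("scene0"),load("top0")
A=lambda x,y:(181+x/4,67+y/4)
B=lambda x,y:(237+x/4,67+y/4)
Pa,Pb=pose(a,a["T"]),pose(b,b["T"])
for n,u,v in(("pilot",(242,252),(254,252)),("face",(250,248),(244,245)),("dog1",(121,224),(121,226)),("dog2",(376,279),(366,279))):
    p,e=tri([ray(a,A(*u),Pa),ray(b,B(*v),Pb)]);print(n,np.round(p,1),np.round(e,1))
for n,z,u,v in(("pilot",60,(242,252),(254,252)),("face",40,(250,248),(244,245)),("dog1",46,(121,224),(121,226)),("dog2",46,(376,279),(366,279))):
    print(n,np.round(plane(a,A(*u),z,Pa),1),np.round(plane(b,B(*v),z,Pb),1))
d=[plane(a,A(*u),46,Pa) for u in((121,224),(376,279))];d=d[1]-d[0];print(np.degrees(np.arctan2(d[1],d[0])))
d=[plane(b,B(*u),46,Pb) for u in((121,226),(366,279))];d=d[1]-d[0];print(np.degrees(np.arctan2(d[1],d[0])))
E
```

```text
pilot [551.6  25.3  67.1] [0. 0.]
face [551.8  24.4  41.3] [0.4 0.4]
dog1 [533.9  -1.5  48.5] [0.2 0.2]
dog2 [572.6  50.1  37.6] [0. 0.]
pilot [551.8  24.4  60. ] [552.3  25.5  60. ]
face [552.2  24.1  40. ] [551.6  24.6  40. ]
dog1 [533.6  -1.9  46. ] [534.2  -1.7  46. ]
dog2 [571.9  50.4  46. ] [571.4  49.2  46. ]
53.77591178462446
53.88299022291423
```

```bash
python3 -m pendant '{"dp":[[0.025,0.05,0],[0.05,0.1,0],[0.075,0.15,0],[0.1,0.2,0.03],[0.128,0.243,0.07],[0.128,0.243,0.11],[0.128,0.243,0.11]],"rotation":[[0,0,0],[0,0,0],[0,0,0],[0,0,0],[0,0,0],[0,0,0],[0,0,0]]}'
python3 - <<'E'
from h import *
T=Twt(get_obs());print(np.linalg.inv(T)@[582,254,19,1])
E
```

```text
time: 4.28
tool_pos: [579.0, 255.5, 68.3]
tcp_rot: [-3.137, -0.006, 2.72]
contact_force: [0.4, -0.7, 0.7]
grip_width: 92.0
finger_force: 0.0
[-3.59761908  0.10544455 49.2340324   1.        ]
```

```bash
python3 -m pendant '{"dp":[[0,0,0],[0,0,0.02],[0,0,0.02]],"rotation":[[0,0,0],[0,0,0],[0,0,0]]}'
python3 - <<'E'
from h import *
T=Twt(get_obs());print(np.linalg.inv(T)@[582,254,19,1])
E
```

```text
time: 4.65
tool_pos: [582.7, 253.2, 52.8]
tcp_rot: [3.141, 0.001, 2.716]
contact_force: [-0.3, 0.4, -0.0]
grip_width: 92.0
finger_force: 0.0
[ 1.02899533  0.42677125 33.79580725  1.        ]
```

```bash
python3 -m pendant '{"dp":[[0.001,0,0.02],[0.001,0,0.032],[0.001,0,0.033],[0.001,0,0.033]],"rotation":[[0,0,0],[0,0,0],[0,0,0],[0,0,0]]}'
python3 -m pendant '{"dp":[[0,0,0],[0,0,0],[0,0,0],[0,0,0],[0,0,0],[0,0,0]],"rotation":[[0,0,0],[0,0,0],[0,0,0],[0,0,0],[0,0,0],[0,0,0]]}' 0.02
```

```text
time: 5.15
tool_pos: [581.9, 254.1, 19.6]
tcp_rot: [3.141, 0.001, 2.717]
contact_force: [0.6, -0.2, -0.3]
grip_width: 91.6
finger_force: 0.0
time: 5.9
tool_pos: [581.3, 254.0, 18.7]
tcp_rot: [3.142, -0.0, 2.717]
contact_force: [-0.4, -0.1, -0.2]
grip_width: 36.5
finger_force: 0.0
```

```bash
python3 -m pendant '{"dp":[[0,0,0],[0,0,0],[0,0,-0.02],[0,0,-0.06],[0,0,-0.1],[0,0,-0.11],[0,0,-0.11]],"rotation":[[0,0,0],[0,0,0],[0,0,0],[0,0,0],[0,0,0],[0,0,0],[0,0,0]]}'
python3 - <<'E'
from h import *
T=Twt(get_obs());print(np.round(np.linalg.inv(T)@[552,24.6,129,1],1))
snap("scene","s1");snap("top","t1")
E
```

```text
time: 6.78
tool_pos: [581.3, 254.0, 128.7]
tcp_rot: [3.141, 0.0, 2.717]
contact_force: [0.4, 0.0, -1.3]
grip_width: 19.6
finger_force: 0.0
[ -67.8 -221.1   -0.3    1. ]
```

```bash
python3 - <<'E'
from h import *
s,t=load("s1"),load("t1")
a=cv2.resize(s["pixels"][90:230,180:330,::-1],(400,373),interpolation=cv2.INTER_CUBIC)
b=cv2.resize(t["pixels"][110:250,130:280,::-1],(400,373),interpolation=cv2.INTER_CUBIC)
cv2.imwrite("pics/crop4.png",np.hstack([a,b]));print(get_obs()["grip_width"])
E
```

```text
19.915936490737348
```

View pics/crop4.png

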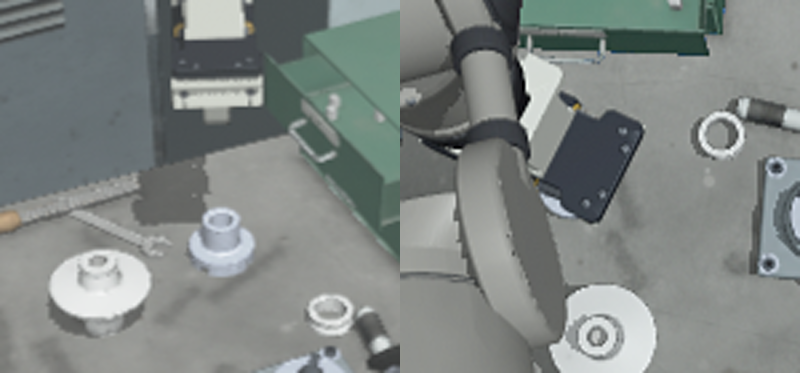

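```bash
python3 - <<'E'
from h import *
s,t=load("s1"),load("t1")
for z in(129,195,250):print(z,proj(s,[581.3,254,z]),proj(t,[581.3,254,z]))
print(proj(t,[582,254,46]),proj(t,[582,254,16]),proj(s,[582,254,46]))
print("hub now tri",tri([ray(t,(192.6,177.6)),ray(s,(263.0,171.5))]))
# estimated hub flange from top0: flange centre z=16
t0=load("top0")
print(plane(t0,(164+157/5,150+141/5),16),plane(t0,(192.6,177.6),46))
print(plane(s,(263,171.5),46),plane(s,(180+217*.375,90+123*.375),129),get_obs()["joint_positions"])
E
```

```text
129 [260.84997599 144.53400051] [183.1167981  168.83638928]
195 [260.20924906 121.49401201] [175.06901079 161.74399259]
250 [259.63618834 100.88724202] [167.19188323 154.80199583]
[191.56888555 175.97848192] [194.24708001 178.34865502] [261.83505649 171.10323207]
hub now tri (array([580.50324748, 250.20694111,  47.41894892]), [np.float64(2.7029133649541075), np.float64(2.702913364954219)])
[582.41492633 251.24023105  16.        ] [578.21323599 251.44542689  46.        ]
[583.92162853 251.13556565  46.        ] [598.54136882 285.98988652 129.        ] [ 2.91201299e-01  5.94409984e-01  1.29250084e+00  4.36669982e-05
  1.25751670e+00 -8.54831834e-01]
```

```bash
python3 - <<'E'
from h import *
s,t=load("scene0"),load("top0")
o=Ro.from_euler("xyz",[-3.14,0,2.717]).as_matrix();p=np.array([216.1,478,191.0])
for y in(-46,0,46):
  for x in (-10,10):print(x,y,np.round(proj(s,p+o@[x,y,0]),1),np.round(proj(s,p+o@[x,y,-40]),1))
s1=load("s1");w=snap("wrist","w6")
P=np.eye(4)
for y in (-10,10):
  print("tip in wrist",proj(w,[0,y,0],np.array(w["T_tool_cam"])),proj(w,[0,y,-25],np.array(w["T_tool_cam"])))
a=cv2.resize(s["pixels"][20:140,20:140,::-1],(400,400),interpolation=cv2.INTER_CUBIC)
cv2.imwrite("pics/crop5.png",np.hstack([a,cv2.resize(w["pixels"][200:420,170:390,::-1],(400,400))]))
E
```

```text
-10 -46 [ 83.6 126.9] [ 78.9 112.1]
10 -46 [ 75.  127.2] [ 70.1 112.4]
-10 0 [ 88.  116.4] [ 83.5 101.8]
10 0 [ 79.6 116.7] [ 75. 102.]
-10 46 [ 92.1 106.5] [87.9 92. ]
10 46 [ 84.  106.7] [79.6 92.3]
tip in wrist [262.05065061 238.94042315] [260.11230038 256.17401962]
tip in wrist [292.63576458 238.96364663] [294.62839416 256.1986701 ]
```

View pics/crop5.png

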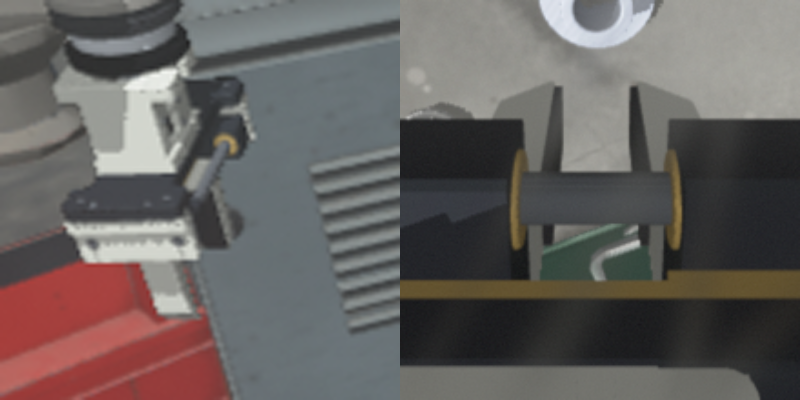

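The fingers closed on nothing: both views show the finger ends about 30 mm short of the reported TCP (scene tip at row 115 against 127 predicted, wrist tip at row 247 against about 225). The hub has not moved. I'll reopen and go about 28 mm deeper, watching the force.

```bash
python3 - <<'E'
from h import *
w=load("w6");P=pose(w,w["T"]);print(plane(w,(278.6,205.5),46,P),get_obs()["tool_pos"])
E
python3 -m pendant '{"dp":[[0,0,0],[0,0,0],[0,0,0.03],[0,0,0.07],[0,0,0.1],[0,0,0.11],[0,0,0.11]],"rotation":[[0,0,0],[0,0,0],[0,0,0],[0,0,0],[0,0,0],[0,0,0],[0,0,0]]}' 0.0918
python3 -m pendant '{"dp":[[0,0,0.01],[0,0,0.02],[0,0,0.026],[0,0,0.026]],"rotation":[[0,0,0],[0,0,0],[0,0,0],[0,0,0]]}'
```

```text
[582.96561574 253.70834027  46.        ] [580.36547889 253.69542053 126.81994064]
time: 7.8
tool_pos: [581.3, 254.0, 18.6]
tcp_rot: [-3.141, -0.0, 2.717]
contact_force: [-0.3, -0.1, -0.3]
grip_width: 85.3
finger_force: 0.0
time: 8.3
tool_pos: [581.0, 253.9, -7.8]
tcp_rot: [-3.141, -0.001, 2.717]
contact_force: [0.1, -0.2, 1.0]
grip_width: 92.0
finger_force: 0.0
```

```bash
python3 -m pendant '{"dp":[[0,0,0],[0,0,0],[0,0,0],[0,0,0],[0,0,0],[0,0,0],[0,0,0],[0,0,0]],"rotation":[[0,0,0],[0,0,0],[0,0,0],[0,0,0],[0,0,0],[0,0,0],[0,0,0],[0,0,0]]}' 0.02
python3 -c "
from h import *
c=snap('wrist','w7');print(proj(c,[582,254,46],pose(c,c['T'])))"
```

```text
time: 9.3
tool_pos: [581.3, 254.0, -7.2]
tcp_rot: [3.142, 0.0, 2.717]
contact_force: [0.6, -0.4, 0.2]
grip_width: 35.3
finger_force: 30.0
[277.95755657 282.9646432 ]
```

```bash
python3 -m pendant '{"dp":[[0,0,-0.03],[0,0,-0.07],[0,0,-0.1],[0,0,-0.11],[0,0,-0.11]],"rotation":[[0,0,0],[0,0,0],[0,0,0],[0,0,0],[0,0,0]]}'
python3 -m pendant '{"dp":[[-0.012,-0.04,0],[-0.024,-0.08,0],[-0.037,-0.12,0],[-0.05,-0.16,0],[-0.061,-0.2,0],[-0.0675,-0.2204,0],[-0.0675,-0.2204,0],[-0.0675,-0.2204,0]],"rotation":[[0,0,0.14],[0,0,0.28],[0,0,0.42],[0,0,0.56],[0,0,0.7],[0,0,0.838],[0,0,0.838],[0,0,0.838]]}'
python3 -c "
from h import *
c=snap('wrist','w8');s=snap('scene','s2');snap('top','t2');T=c['T'];print(np.round(T,3).tolist(),np.linalg.inv(T)@[552,25.3,59,1],np.degrees(np.arctan2(T[1,1],T[0,1])))"
```

```text
time: 9.98
tool_pos: [581.0, 253.9, 102.2]
tcp_rot: [-3.141, -0.0, 2.717]
contact_force: [0.8, -0.6, -5.5]
grip_width: 35.1
finger_force: 30.0
time: 10.98
tool_pos: [551.4, 26.0, 101.6]
tcp_rot: [-3.14, -0.001, 1.881]
contact_force: [0.0, 0.2, -3.2]
grip_width: 35.0
finger_force: 30.0
[[-0.305, 0.952, -0.002, 551.398], [0.952, 0.305, 0.001, 25.964], [0.001, -0.002, -1.0, 101.598], [0.0, 0.0, 0.0, 1.0]] [-0.86926402  0.44319856 42.5966256   1.        ] 17.751854327394877
```

```bash
python3 -m pendant '{"dp":[[-0.001,0.0005,0.02],[-0.001,0.0005,0.04],[-0.001,0.0005,0.046],[-0.001,0.0005,0.046]],"rotation":[[0,0,0],[0,0,0],[0,0,0],[0,0,0]]}'
python3 -m pendant '{"dp":[[0,0,0.003],[0,0,0.006],[0,0,0.006]],"rotation":[[0,0,0],[0,0,0],[0,0,0]]}'
python3 -c "
from h import *
s=load('s2')
for n in('scene','top'):
  c=snap(n,n+'3');print(proj(c,[552,24.6,60]))
print(get_obs()['tool_pos'])"
```

```text
time: 11.62
tool_pos: [552.8, 25.0, 56.7]
tcp_rot: [-3.141, -0.0, 1.88]
contact_force: [-0.0, 0.2, -4.0]
grip_width: 34.8
finger_force: 30.0
time: 12.0
tool_pos: [552.7, 24.6, 50.7]
tcp_rot: [3.142, -0.0, 1.879]
contact_force: [0.3, -0.9, -3.2]
grip_width: 34.8
finger_force: 30.0
[295.29276768 226.5776823 ]
[289.99165838 189.58049717]
[552.88550774  24.54993957  50.86505971]
```

```bash
python3 -m pendant '{"dp":[[0,0,0.002],[0,0,0.004],[0,0,0.005],[0,0,0.005]],"rotation":[[0,0,0],[0,0,0],[0,0,0],[0,0,0]]}'
python3 -m pendant '{"dp":[[0,0,0.002],[0,0,0.004],[0,0,0.005],[0,0,0.005]],"rotation":[[0,0,0],[0,0,0],[0,0,0],[0,0,0]]}'
```

```text
time: 12.6
tool_pos: [552.7, 24.6, 45.6]
tcp_rot: [-3.141, -0.0, 1.879]
contact_force: [-0.2, -0.6, -3.9]
grip_width: 35.0
finger_force: 30.0
time: 13.1
tool_pos: [552.7, 24.6, 40.6]
tcp_rot: [-3.141, -0.0, 1.879]
contact_force: [0.3, 0.6, -4.3]
grip_width: 35.3
finger_force: 30.0
```

```bash
python3 -m pendant '{"dp":[[0,0,0.0005],[0,0,0.001],[0,0,0.001]],"rotation":[[0,0,0],[0,0,0],[0,0,0]]}'
python3 -m pendant '{"dp":[[0,0,0.0005],[0,0,0.001],[0,0,0.001]],"rotation":[[0,0,0],[0,0,0],[0,0,0]]}'
```

```text
time: 13.48
tool_pos: [552.7, 24.6, 39.7]
tcp_rot: [-3.142, -0.0, 1.879]
contact_force: [0.2, 0.5, -4.1]
grip_width: 35.2
finger_force: 30.0
time: 13.85
tool_pos: [552.8, 24.6, 38.7]
tcp_rot: [3.141, 0.0, 1.879]
contact_force: [0.5, -0.3, -3.5]
grip_width: 35.2
finger_force: 30.0
```

```bash
python3 -m pendant '{"dp":[[0,0,0.0005],[0,0,0.001],[0,0,0.001]],"rotation":[[0,0,0],[0,0,0],[0,0,0]]}'
python3 -m pendant '{"dp":[[0,0,0.0005],[0,0,0.001],[0,0,0.001]],"rotation":[[0,0,0],[0,0,0],[0,0,0]]}'
```

```text
time: 14.22
tool_pos: [552.9, 24.5, 38.7]
tcp_rot: [3.141, 0.0, 1.879]
contact_force: [-3.2, -0.1, 4.7]
grip_width: 35.0
finger_force: 30.0
time: 14.6
tool_pos: [553.0, 24.5, 38.6]
tcp_rot: [3.14, 0.001, 1.879]
contact_force: [-6.2, -0.0, 12.8]
grip_width: 35.2
finger_force: 30.0
```

Contact came at TCP 38.7, which is exactly the 6 mm proud height. Now I turn under light pressure.

```bash
python3 -m pendant '{"dp":[[0,0,-0.0005],[0,0,-0.0005],[0,0,-0.0005],[0,0,-0.0005]],"rotation":[[0,0,0.03],[0,0,0.06],[0,0,0.09],[0,0,0.09]]}'
python3 -m pendant '{"dp":[[0,0,0],[0,0,0],[0,0,0],[0,0,0]],"rotation":[[0,0,0.03],[0,0,0.06],[0,0,0.09],[0,0,0.09]]}'
```

```text
time: 15.1
tool_pos: [553.9, 24.4, 38.6]
tcp_rot: [3.139, 0.001, 1.789]
contact_force: [-1.8, -0.5, 7.1]
grip_width: 35.2
finger_force: 30.0
time: 15.6
tool_pos: [554.0, 24.4, 38.6]
tcp_rot: [3.139, 0.001, 1.699]
contact_force: [-0.8, -0.0, 6.3]
grip_width: 35.1
finger_force: 30.0
```

```bash
python3 -m pendant '{"dp":[[0,0,0],[0,0,0],[0,0,0],[0,0,0]],"rotation":[[0,0,0.03],[0,0,0.06],[0,0,0.09],[0,0,0.09]]}'
python3 -m pendant '{"dp":[[0,0,0],[0,0,0],[0,0,0],[0,0,0]],"rotation":[[0,0,0.03],[0,0,0.06],[0,0,0.09],[0,0,0.09]]}'
```

```text
time: 16.1
tool_pos: [554.0, 24.7, 38.1]
tcp_rot: [3.139, 0.0, 1.608]
contact_force: [0.5, 1.3, 6.2]
grip_width: 34.9
finger_force: 30.0
time: 16.6
tool_pos: [552.5, 24.5, 36.7]
tcp_rot: [-3.141, -0.0, 1.518]
contact_force: [1.2, 0.8, -3.7]
grip_width: 35.0
finger_force: 30.0
```

```bash
python3 -m pendant '{"dp":[[0,0,0.001],[0,0,0.002],[0,0,0.0025],[0,0,0.0025]],"rotation":[[0,0,0],[0,0,0],[0,0,0],[0,0,0]]}'
python3 -m pendant '{"dp":[[0,0,0.0005],[0,0,0.001],[0,0,0.001]],"rotation":[[0,0,0],[0,0,0],[0,0,0]]}'
```

```text
time: 17.1
tool_pos: [552.6, 24.6, 34.6]
tcp_rot: [-3.141, -0.0, 1.519]
contact_force: [0.4, -0.7, -4.6]
grip_width: 34.8
finger_force: 30.0
time: 17.48
tool_pos: [552.7, 24.6, 33.7]
tcp_rot: [-3.141, -0.0, 1.519]
contact_force: [-0.6, 0.1, -2.7]
grip_width: 34.9
finger_force: 30.0
```

```bash
python3 -m pendant '{"dp":[[0,0,0.0005],[0,0,0.001],[0,0,0.001]],"rotation":[[0,0,0],[0,0,0],[0,0,0]]}'
python3 -m pendant '{"dp":[[0,0,0.0005],[0,0,0.001],[0,0,0.001]],"rotation":[[0,0,0],[0,0,0],[0,0,0]]}'
```

```text
time: 17.85
tool_pos: [552.7, 24.6, 32.7]
tcp_rot: [-3.141, -0.0, 1.519]
contact_force: [-0.1, -0.4, -3.2]
grip_width: 35.3
finger_force: 30.0
time: 18.23
tool_pos: [552.8, 24.6, 32.7]
tcp_rot: [3.141, 0.0, 1.519]
contact_force: [-3.8, 0.7, 6.2]
grip_width: 35.3
finger_force: 30.0
```

The hub stops solid at 32.7, exactly 6.0 mm below the proud height. I'll press lightly to confirm, relieve the pressure, then release.

```bash
python3 -m pendant '{"dp":[[0,0,0.0008],[0,0,0.0008]],"rotation":[[0,0,0],[0,0,0]]}'
python3 -m pendant '{"dp":[[0,0,-0.0015],[0,0,-0.0015],[0,0,-0.0015]],"rotation":[[0,0,0],[0,0,0],[0,0,0]]}'
python3 -m pendant '{"dp":[[0,0,0],[0,0,0],[0,0,0],[0,0,0],[0,0,0],[0,0,0]],"rotation":[[0,0,0],[0,0,0],[0,0,0],[0,0,0],[0,0,0],[0,0,0]]}' 0.0918
```

```text
time: 18.48
tool_pos: [552.8, 24.6, 32.6]
tcp_rot: [3.141, 0.0, 1.519]
contact_force: [-5.6, 0.6, 12.4]
grip_width: 35.1
finger_force: 30.0
time: 18.85
tool_pos: [553.0, 24.6, 32.7]
tcp_rot: [3.141, -0.0, 1.519]
contact_force: [-1.5, -0.5, 3.2]
grip_width: 34.9
finger_force: 30.0
time: 19.6
tool_pos: [552.8, 24.6, 32.4]
tcp_rot: [3.141, -0.0, 1.519]
contact_force: [-0.4, 0.1, 0.5]
grip_width: 89.5
finger_force: 0.0
```

Seated and released. I lift clear, re-measure the hub top and the clamp grip from the two fixed views, then go over the grip.

```bash
python3 -m pendant '{"dp":[[0,0,-0.03],[0,0,-0.08],[0,0,-0.13],[0,0,-0.18],[0,0,-0.21],[0,0,-0.21]],"rotation":[[0,0,0],[0,0,0],[0,0,0],[0,0,0],[0,0,0],[0,0,0]]}'
python3 -m pendant '{"dp":[[-0.04,0,0],[-0.08,0,0],[-0.12,0,0],[-0.16,-0.001,0],[-0.173,-0.001,0],[-0.173,-0.001,0],[-0.173,-0.001,0]],"rotation":[[0,0,0],[0,0,0],[0,0,0],[0,0,0],[0,0,0],[0,0,0],[0,0,0]]}'
python3 - <<'E'
from h import *
s=snap("scene","s4");w=snap("wrist","w9");P=pose(w,w["T"])
print(np.round(w["T"],3).tolist())
a=cv2.resize(s["pixels"][130:290,220:380,::-1],(400,400),interpolation=cv2.INTER_CUBIC)
b=cv2.resize(w["pixels"][:,:,::-1],(400,300),interpolation=cv2.INTER_AREA)
b=np.vstack([b,np.zeros((100,400,3),np.uint8)])
cv2.imwrite("pics/crop6.png",np.hstack([a,b]))
for z in (86,92):print("hubtop",z,proj(s,[552,24.6,z]),proj(w,[552,24.6,z],P))
print("grip",proj(s,[543,-148.5,219]),proj(w,[543,-148.5,219],P))
E
```

```text
time: 20.35
tool_pos: [554.0, 24.5, 245.1]
tcp_rot: [3.136, 0.0, 1.519]
contact_force: [-0.7, -0.0, -0.2]
grip_width: 91.5
finger_force: 0.0
time: 21.22
tool_pos: [542.8, -146.9, 242.0]
tcp_rot: [-3.141, -0.001, 1.52]
contact_force: [0.6, 0.1, 0.6]
grip_width: 92.0
finger_force: 0.0
[[0.051, 0.999, -0.0, 542.864], [0.999, -0.051, 0.001, -146.805], [0.001, -0.0, -1.0, 242.24], [0.0, 0.0, 0.0, 1.0]]
hubtop 86 [295.58654883 218.13644226] [278.80392698   7.62481547]
hubtop 92 [295.65572094 216.1489139 ] [278.83404019   5.76335789]
grip [340.70218891 225.19259265] [278.74767639 227.46407083]
```

View pics/crop6.png

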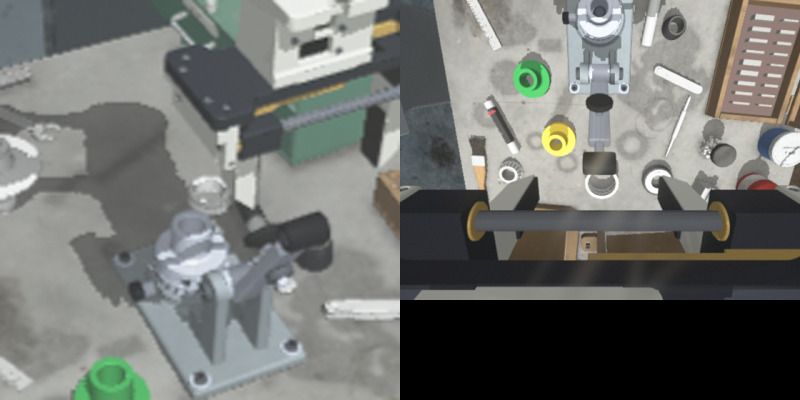

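The scene crop shows the hub flat on the nose, with its top at (193,218). The wrist view shows the black grip at (280,227) in the full frame, against a prediction of (279,227), and centred between the fingers. I descend and pinch.

```bash
python3 -m pendant '{"dp":[[-0.002,0.001,0.03],[-0.002,0.001,0.05],[-0.002,0.001,0.063],[-0.002,0.001,0.063]],"rotation":[[0,0,0],[0,0,0],[0,0,0],[0,0,0]]}'
python3 -m pendant '{"dp":[[0,0,0],[0,0,0],[0,0,0],[0,0,0],[0,0,0],[0,0,0],[0,0,0],[0,0,0]],"rotation":[[0,0,0],[0,0,0],[0,0,0],[0,0,0],[0,0,0],[0,0,0],[0,0,0],[0,0,0]]}' 0.015
```

```text
time: 21.82
tool_pos: [543.4, -149.5, 178.8]
tcp_rot: [-3.14, -0.001, 1.52]
contact_force: [-0.6, 0.2, 0.1]
grip_width: 91.7
finger_force: 0.0
time: 22.82
tool_pos: [543.6, -150.2, 179.4]
tcp_rot: [-3.141, -0.0, 1.519]
contact_force: [-0.8, -0.7, 0.7]
grip_width: 31.8
finger_force: 30.0
```

```bash
python3 - <<'E'
import numpy as np
for a0,a1 in((125.4,101.4),(101.4,69.4),(69.4,37.4),(37.4,13.4)):
    a=np.radians(np.arange(a0-4,a1-.1,-4));b=np.radians(a0)
    print([[round(.1555*(np.cos(x)-np.cos(b)),3),0,round(-.1555*(np.sin(x)-np.sin(b)),3)] for x in a])
E
```

```text
[[np.float64(0.009), 0, np.float64(-0.006)], [np.float64(0.019), 0, np.float64(-0.011)], [np.float64(0.028), 0, np.float64(-0.016)], [np.float64(0.038), 0, np.float64(-0.02)], [np.float64(0.049), 0, np.float64(-0.023)], [np.float64(0.059), 0, np.float64(-0.026)]]
[[np.float64(0.011), 0, np.float64(-0.002)], [np.float64(0.022), 0, np.float64(-0.003)], [np.float64(0.032), 0, np.float64(-0.003)], [np.float64(0.043), 0, np.float64(-0.003)], [np.float64(0.054), 0, np.float64(-0.001)], [np.float64(0.065), 0, np.float64(0.001)], [np.float64(0.075), 0, np.float64(0.003)], [np.float64(0.085), 0, np.float64(0.007)]]
[[np.float64(0.01), 0, np.float64(0.004)], [np.float64(0.02), 0, np.float64(0.009)], [np.float64(0.029), 0, np.float64(0.015)], [np.float64(0.038), 0, np.float64(0.021)], [np.float64(0.046), 0, np.float64(0.027)], [np.float64(0.054), 0, np.float64(0.035)], [np.float64(0.062), 0, np.float64(0.043)], [np.float64(0.069), 0, np.float64(0.051)]]
[[np.float64(0.006), 0, np.float64(0.009)], [np.float64(0.012), 0, np.float64(0.018)], [np.float64(0.017), 0, np.float64(0.028)], [np.float64(0.021), 0, np.float64(0.038)], [np.float64(0.025), 0, np.float64(0.048)], [np.float64(0.028), 0, np.float64(0.058)]]
```

```bash
python3 -m pendant '{"dp":[[0.009,0,-0.006],[0.019,0,-0.011],[0.028,0,-0.016],[0.038,0,-0.02],[0.049,0,-0.023],[0.059,0,-0.026],[0.059,0,-0.026]],"rotation":[[0,0,0],[0,0,0],[0,0,0],[0,0,0],[0,0,0],[0,0,0],[0,0,0]]}'
```

```text
time: 23.7
tool_pos: [546.9, -89.1, 204.8]
tcp_rot: [-3.141, -0.002, 1.52]
contact_force: [6.1, 2.5, -13.6]
grip_width: 31.7
finger_force: 30.0
```

```bash
python3 -m pendant '{"dp":[[0.011,-0.0005,0.0],[0.022,-0.0005,-0.001],[0.032,-0.0005,-0.001],[0.043,-0.0005,-0.001],[0.054,-0.0005,0.001],[0.065,-0.0005,0.003],[0.075,-0.0005,0.005],[0.075,-0.0005,0.005]],"rotation":[[0,0,0],[0,0,0],[0,0,0],[0,0,0],[0,0,0],[0,0,0],[0,0,0],[0,0,0]]}'
```

```text
time: 24.7
tool_pos: [551.2, -15.9, 201.4]
tcp_rot: [3.138, 0.001, 1.519]
contact_force: [6.5, -2.5, -7.1]
grip_width: 31.6
finger_force: 30.0
```

```bash
python3 -m pendant '{"dp":[[0.010,0.001,0.005],[0.020,0.001,0.009],[0.030,0.001,0.014],[0.039,0.001,0.020],[0.048,0.001,0.026],[0.056,0.001,0.032],[0.064,0.001,0.040],[0.064,0.001,0.040]],"rotation":[[0,0,0],[0,0,0],[0,0,0],[0,0,0],[0,0,0],[0,0,0],[0,0,0],[0,0,0]]}'
```

```text
time: 25.7
tool_pos: [554.9, 50.1, 162.0]
tcp_rot: [3.139, -0.003, 1.52]
contact_force: [1.1, 6.2, 3.3]
grip_width: 31.9
finger_force: 30.0
```

```bash
python3 -m pendant '{"dp":[[0.008,0,0.008],[0.015,0,0.0165],[0.021,0,0.0255],[0.0265,0,0.0345],[0.0315,0,0.0445],[0.0355,0,0.0545],[0.039,0,0.0645],[0.039,0,0.0645]],"rotation":[[0,0,0],[0,0,0],[0,0,0],[0,0,0],[0,0,0],[0,0,0],[0,0,0],[0,0,0]]}'
```

```text
time: 26.7
tool_pos: [557.1, 89.2, 96.9]
tcp_rot: [3.14, -0.003, 1.519]
contact_force: [2.4, 7.3, -0.5]
grip_width: 31.7
finger_force: 30.0
```

```bash
python3 -m pendant '{"dp":[[0.002,0,0.006],[0.003,0,0.011],[0.0045,0,0.017],[0.005,0,0.021],[0.0055,0,0.0245],[0.006,0,0.027],[0.006,0,0.027]],"rotation":[[0,0,0],[0,0,0],[0,0,0],[0,0,0],[0,0,0],[0,0,0],[0,0,0]]}'
python3 -m pendant '{"dp":[[0,0,0.001],[0,0,0.002],[0,0,0.003],[0,0,0.003]],"rotation":[[0,0,0],[0,0,0],[0,0,0],[0,0,0]]}'
```

```text
time: 27.58
tool_pos: [557.4, 94.9, 70.3]
tcp_rot: [3.139, -0.003, 1.519]
contact_force: [0.9, 7.0, 1.2]
grip_width: 31.3
finger_force: 30.0
time: 28.08
tool_pos: [557.5, 95.2, 67.7]
tcp_rot: [3.139, -0.003, 1.519]
contact_force: [0.2, 8.4, 4.0]
grip_width: 31.8
finger_force: 30.0
```

```bash
python3 -m pendant '{"dp":[[0,0,0.001],[0,0,0.002],[0,0,0.002]],"rotation":[[0,0,0],[0,0,0],[0,0,0]]}'
python3 -m pendant '{"dp":[[0,0,0.001],[0,0,0.002],[0,0,0.002]],"rotation":[[0,0,0],[0,0,0],[0,0,0]]}'
```

```text
time: 28.45
tool_pos: [557.5, 95.4, 65.8]
tcp_rot: [3.139, -0.004, 1.519]
contact_force: [-0.2, 9.4, 5.5]
grip_width: 31.8
finger_force: 30.0
time: 28.82
tool_pos: [557.5, 95.5, 63.8]
tcp_rot: [3.139, -0.004, 1.519]
contact_force: [0.2, 9.8, 4.9]
grip_width: 31.2
finger_force: 30.0
```

```bash
python3 -m pendant '{"dp":[[0,0,0.0005],[0,0,0.001],[0,0,0.001]],"rotation":[[0,0,0],[0,0,0],[0,0,0]]}'
python3 -m pendant '{"dp":[[0,0,0.0005],[0,0,0.001],[0,0,0.001]],"rotation":[[0,0,0],[0,0,0],[0,0,0]]}'
python3 -m pendant '{"dp":[[0,0,0.0005],[0,0,0.001],[0,0,0.001]],"rotation":[[0,0,0],[0,0,0],[0,0,0]]}'
```

```text
time: 29.2
tool_pos: [557.5, 95.6, 62.9]
tcp_rot: [3.139, -0.004, 1.519]
contact_force: [0.1, 10.3, 6.0]
grip_width: 31.5
finger_force: 30.0
time: 29.58
tool_pos: [557.5, 95.7, 62.0]
tcp_rot: [3.139, -0.004, 1.519]
contact_force: [-1.0, 9.4, 5.8]
grip_width: 32.1
finger_force: 30.0
time: 29.95
tool_pos: [557.5, 95.7, 61.0]
tcp_rot: [3.139, -0.004, 1.519]
contact_force: [-0.7, 10.7, 5.5]
grip_width: 31.7
finger_force: 30.0
```

```bash
python3 -m pendant '{"dp":[[0,0,0.0005],[0,0,0.001],[0,0,0.001]],"rotation":[[0,0,0],[0,0,0],[0,0,0]]}'
python3 -m pendant '{"dp":[[0,0,0.0005],[0,0,0.001],[0,0,0.001]],"rotation":[[0,0,0],[0,0,0],[0,0,0]]}'
python3 -m pendant '{"dp":[[0,0,0.0005],[0,0,0.001],[0,0,0.001]],"rotation":[[0,0,0],[0,0,0],[0,0,0]]}'
```

```text
time: 30.32
tool_pos: [557.5, 95.8, 60.0]
tcp_rot: [3.139, -0.004, 1.519]
contact_force: [-1.2, 10.1, 6.4]
grip_width: 31.7
finger_force: 30.0
time: 30.7
tool_pos: [557.5, 95.8, 59.0]
tcp_rot: [3.139, -0.004, 1.519]
contact_force: [0.1, 10.5, 6.7]
grip_width: 32.0
finger_force: 30.0
time: 31.08
tool_pos: [557.6, 95.8, 58.1]
tcp_rot: [3.139, -0.004, 1.519]
contact_force: [-0.8, 11.2, 6.6]
grip_width: 31.8
finger_force: 30.0
```

```bash
python3 -m pendant '{"dp":[[0,0,0.0005],[0,0,0.001],[0,0,0.001]],"rotation":[[0,0,0],[0,0,0],[0,0,0]]}'
python3 -m pendant '{"dp":[[0,0,0.0005],[0,0,0.001],[0,0,0.001]],"rotation":[[0,0,0],[0,0,0],[0,0,0]]}'
```

```text
time: 31.45
tool_pos: [557.6, 95.9, 57.9]
tcp_rot: [3.138, -0.004, 1.519]
contact_force: [-2.2, 11.0, 12.0]
grip_width: 31.4
finger_force: 30.0
time: 31.82
tool_pos: [557.6, 95.9, 57.8]
tcp_rot: [3.138, -0.004, 1.519]
contact_force: [-5.9, 10.7, 19.1]
grip_width: 32.0
finger_force: 30.0
```

The clamp is at its hard stop: the force climbs with no further travel. I relieve the load, release, and lift away.

```bash
python3 -m pendant '{"dp":[[0.001,0.0005,-0.0015],[0.001,0.0005,-0.0015]],"rotation":[[0,0,0],[0,0,0]]}'
python3 -m pendant '{"dp":[[0,0,0],[0,0,0],[0,0,0],[0,0,0],[0,0,0],[0,0,0]],"rotation":[[0,0,0],[0,0,0],[0,0,0],[0,0,0],[0,0,0],[0,0,0]]}' 0.0918
python3 -m pendant '{"dp":[[0,0,-0.02],[0,0,-0.06],[0,0,-0.11],[0.03,0,-0.16],[0.08,0,-0.2],[0.13,0,-0.2],[0.15,0,-0.2],[0.15,0,-0.2]],"rotation":[[0,0,0],[0,0,0],[0,0,0],[0,0,0],[0,0,0],[0,0,0],[0,0,0],[0,0,0]]}'
python3 - <<'E'
from h import *
s=snap("scene","s5");t=snap("top","t5")
a=cv2.resize(s["pixels"][170:290,240:360,::-1],(400,400),interpolation=cv2.INTER_CUBIC)
b=cv2.resize(t["pixels"][140:240,240:340,::-1],(400,400),interpolation=cv2.INTER_CUBIC)
cv2.imwrite("pics/crop7.png",np.hstack([a,b]))
g=np.array([547.3,-60.2,95])+155*np.array([.056,.998,0])+[0,0,12];print(g,(proj(s,g)-[240,170])*10/3,(proj(t,g)-[240,140])*4)
E
```

```text
time: 32.08
tool_pos: [557.5, 95.8, 57.9]
tcp_rot: [3.14, -0.003, 1.519]
contact_force: [-3.8, 6.1, 10.4]
grip_width: 31.7
finger_force: 30.0
time: 32.83
tool_pos: [557.3, 93.4, 55.3]
tcp_rot: [-3.141, -0.0, 1.519]
contact_force: [0.9, -0.4, 0.1]
grip_width: 87.3
finger_force: 0.0
time: 33.83
tool_pos: [564.7, 243.8, 254.6]
tcp_rot: [-3.14, 0.001, 1.521]
contact_force: [-0.4, -0.7, 0.7]
grip_width: 91.9
finger_force: 0.0
[555.98  94.49 107.  ] [140.84129026  73.06894439] [ 74.66735293 175.24611061]
```

View pics/crop7.png

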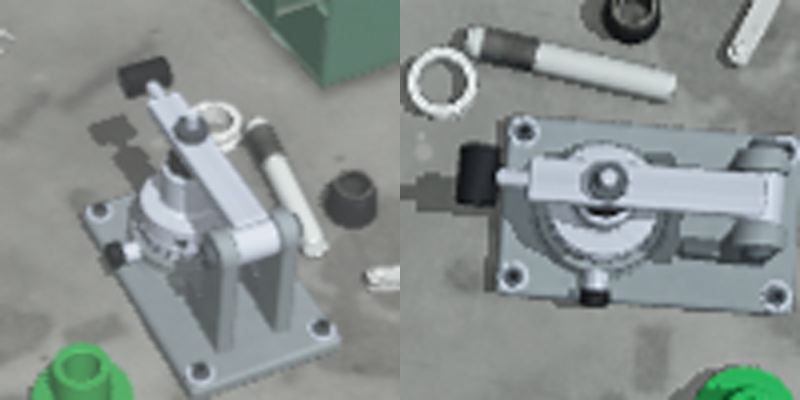

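Both views show the arm level over the hub with the foot on the boss. The grip is at (144,76) and (79,175) in the crops, against (141,73) and (75,175) predicted for closed, which is within a pixel.

```bash
python3 -c "
from h import *
print(workorder.close_job())"
```

```text
the job is handed in; nothing more can be done
None
```

The hub is seated fully on the nose with its slots over the drive dogs (confirmed by feel), the clamp arm is swung down to its stop over it, and the job is handed in at about 34 s of the 72 s allowed; the first grasp closed on nothing because the fingers end about 30 mm short of the reported TCP, and the hub was undisturbed.

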